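# Lift a failed resin print off the build plate and tip it into the reject basket

## Robot

A 7-joint arm with a two-finger parallel gripper is mounted at the origin on the work surface. World frame = base frame: x ahead of the robot, y to its left, z up, the work surface at z = 0. Lengths are in m, angles in rad, forces in N, time in s.
With the tool pointing down it reaches from about 0.4 to 0.85 m from the base axis. Payload 4.5 kg.
Tool frame: the origin (TCP) lies midway between the tips of the shut fingers; the grasp point (between the pads) lies 19 mm behind it; z points along the fingers, y is the direction in which the jaws open and shut (so a half turn about z gives the same grasp; the last joint's range is limited). The gripper opens to 88 mm and grips with 3 to 60 N. Pads are 18 mm wide; open, the fingers measure 123 mm over their backs; the gripper's body (75 mm by 187 mm) begins 45 mm behind the grasp point.
Start: joints at [1.3, 0.689, -0.195, 1.565, 0.157, 0.902, -0.215], TCP at [0.188, -0.596, 0.239] pointing down, gripper open.
Joint ranges: [-3.01, 3.01], [-0.46, 2.08], [-1.47, 1.51], [0.13, 2.56], [-1, 4.14], [0.04, 2.09], [-2.66, 2.66]. Speed limits (rad/s): [2.57, 2.57, 3.14, 3.14, 3.14, 3.14, 3.14].

## Interface

Orientations are given as a unit quaternion [x, y, z, w].
In Python, from plant import r gives the robot as it stands.
- The arm moves only by the tool play_rows, never from a script. Its argument "targets" is a list of rows, each a list of 6 numbers: the shift along the tool's x, y, z in m, then the turn, a rotation vector about the tool's x, y, z in rad. In form: [[tx, ty, tz, rx, ry, rz], ...]. A call has 1 to 5 rows; each row shifts and turns the pose as measured when the row begins, along the tool's axes as they then stand; what a row does not reach is not made up. A row lasts 1/12 s, in which the tool goes at most 41.7 mm and 7.16 degrees, less where a joint would pass 70% of its speed; a pose out of reach is approached as far as the arm can. A call is refused whole if a number of a shift passes 0.0417 or a number of a turn 0.125, either way. A call with a gripper value outside its range is refused whole. "hand" is the opening, from 0 (shut) to 1 (fully open), set as the call begins (left out, the last holds). The fingers move at their own pace and stop on an object; "squeeze" is the grip in N (left out, the last holds). Time passes only in rows, so rows that do not move let the fingers close. It gives the time, the measured TCP pose, the force and the opening at its end, in the units of the state.
- r.get_state(): the state, without advancing time (a new reading comes with each control period).
- r.snapshot(name): name is "side" or "top"; returns the picture (480x640x3 uint8, blue, green, red); there is no depth.
- r.get_calibration(name): a dict with "intrinsics" (3x3 intrinsics, pixels), "k1" (the pictures are not rectified: a ray, as slopes to the right and down, at radius r is drawn at 1 + k1 r^2 times it, then the intrinsics apply), "R" (3x3) and "t" (3): a world point X has camera coordinates R X + t. Camera axes: x right, y down, z forward; pixel columns grow to the right and rows downward; lengths in m; the calibration is good to about 2 mm. A picture is of the moment at which its call begins. get_calibration takes no time and is no camera call.
- r.finish_job(): hands the job in, once; it reports no verdict.
Trained networks look in the newest picture that a camera, given by its name, has taken for a name from the list of things; names that differ only in an ending like _2 or _b are one class to them, and where a whole thing is asked for, a point or a joint stands for the part that bears it (a point fixed in the world has none). Each returns a list of dicts, best first, with "confidence" (0 to 1); they miss things now and then, are a little off and sometimes report something else, mostly with a low value. They report only what shows in the picture. A call takes as long as a camera call. They do not tell look-alikes from the thing itself.
- r.search_frame(query, camera): "bbox" ([left, top, right, bottom] in pixels, round what is visible of it).
- r.tip_of(query, camera): "uv" ([column, row] in pixels: a listed point, or the origin of a listed thing).
The state is a dict: "clock": time; "q": joint angles; "qd": joint speeds; "joint_torque": joint torques, N m; "tool_pos": TCP position; "eef_rot": TCP orientation; "contact_force": force on the tool from outside, world axes, zero at the start; "moment": the same for the moment, N m; "opening": opening from 0.0 (shut) to 1.0 (fully open).
Only numpy, scipy, OpenCV 4.12 (cv2) and the standard library are available. Lean on these libraries where they do the work, as an engineer would, in place of code of your own. Each camera call takes 0.05 s, during which the arm holds its last target. There are 200 camera calls.

## Task

One of the two flat resin prints on the aluminium build plate has failed: a corner of it is missing. The resin is still sticky, so without touching either print with the gripper, slide the red-handled lifter under the failed print, lift it off the plate and tip it into the wire reject basket; then lay the lifter back flat on its blue pad, lying straight along it. Leave the good print, the bottle, the jar and the brush where they are.

Things in the scene. Friction and masses are not known exactly. Their poses are not given: they have to be found in the camera images.
- failed_print: Failed print: teal panel 85 mm (x) by 90 mm (y), its +x +y corner (37 by 40 mm) broken off. 5 mm thick, on two runners 10 mm high, 7 mm wide along its y edges (the +y one only 48 mm long, at the -x end): a tunnel 76 mm wide, 10 mm high runs under it along x, open at both ends. x points roughly away from the robot. Top ribs reach 18 mm. 55 g. Origin: underside of the runners, centre of the outline.
- good_print: The good print: the same teal panel, whole (85 by 90 mm, the same runners and tunnel). It must stay where it is. Origin: centre of its underside; x roughly away from the robot.
- plate: Aluminium build plate, fixed, 170 mm (x) by 310 mm (y), 8 mm thick, on which the two prints stand side by side along its y. Origin: centre of its underside.
- lifter: Print lifter: loose cranked spatula 200 mm long, 140 g. x forward to the blade, z up. Origin: level with the blade's underside, below the handle's middle. A 26 mm wide neck rises backward from the blade's rear (x = 75, z = 2 mm) to the handle (x = 45, z = 36 mm) and stops a print from sliding back past x = 72 mm. A foot under the handle's rear end (x = -46 mm) keeps it level when laid down.
- lifter_grip (a point): Middle of the lifter's red handle, 42 mm above the lifter's origin; grip it here across its 22 mm width (y). The handle runs from x = -55 to 50 mm and z = 30 to 54 mm in the lifter's frame.
- lifter_tip (a point): Middle of the blade's front edge, on its underside, 150 mm ahead of the lifter's origin. The steel blade is 58 mm wide, 3 mm thick and flat, from x = 75 to 150 mm, z = 0 to 3 mm in the lifter's frame.
- lifter_middle (a point): Point halfway along the lifter, 50 mm ahead of its origin, at the level of the blade's underside.
- rest_pad: Blue rest pad of the lifter, fixed, 240 mm (x) by 110 mm (y), 6 mm thick. At the start the lifter lies along it, its middle near the pad's middle. Origin: centre of its underside.
- basket: Steel wire reject basket with a red tag on its -x side, fixed, open on top: outside 210 mm (x) by 180 mm (y), 70 mm high, walls and floor 5 mm thick. Origin: centre of its underside.
- resin_bottle: Bystander: black bottle, 68 mm across, 170 mm high. Origin: centre of its underside.
- wax_jar: Bystander: squat white jar with a red lid, 72 mm across, 85 mm high. Origin: centre of its underside.
- brush: Bystander: brush 160 mm long, lying just beyond the plate. Origin: its middle, at the underside.
Things that resemble listed ones, but are neither listed nor needed, are in the scene too. Leave any orange look-alike of the lifter alone.

How it is judged:
On the way, in this order (a step that is already met when the one before it is completed fails the run):
1. the failed print is carried on the lifter, at least 30 mm above the plate (z of failed_print in the frame of plate above 0.038 m and contact force between lifter and failed_print above 0.15 N), for 0.2 s.
2. the failed print lies in the basket (x of failed_print in the frame of basket between -0.1 and 0.1 m and y of failed_print in the frame of basket between -0.085 and 0.085 m and z of failed_print in the frame of basket between -0.005 and 0.06 m and linear speed of failed_print below 0.05 m/s), for 0.2 s.
At the end, for the whole second after the job is handed in: Failed print at rest in the basket (origin within 100 mm in x, 85 mm in y, under 60 mm up). Lifter at rest on the pad: flat within 0.12 rad, its middle within 50 mm along and 40 mm across of the pad's, along it within 0.35 rad either way round. Good print within 15 mm of its start (x of failed_print in the frame of basket between -0.1 and 0.1 m and y of failed_print in the frame of basket between -0.085 and 0.085 m and z of failed_print in the frame of basket between -0.005 and 0.06 m and linear speed of each of failed_print, lifter below 0.03 m/s and contact force between failed_print and lifter below 0.05 N and x of lifter_middle in the frame of rest_pad between -0.05 and 0.05 m and y of lifter_middle in the frame of rest_pad between -0.04 and 0.04 m and z of lifter_middle in the frame of rest_pad below 0.012 m and angle between lifter's own z axis and vertical below 0.12 rad and angle between the x axis of lifter and the x axis of rest_pad, either way round below 0.35 rad and distance of good_print from where it was at the start of the episode below 0.015 m); the robot touches nothing.
It fails at once if the robot touches a print (contact force between any of the fingers, the arm and failed_print above 0.5 N or contact force between any of the fingers, the arm and good_print above 0.5 N).
It fails at once if the good print is moved more than 15 mm (distance of good_print from where it was at the start of the episode above 0.015 m).
It fails at once if the bottle, the jar or the brush is moved more than 30 mm (distance of any of resin_bottle, wax_jar, brush from where it was at the start of the episode above 0.03 m).
It also fails if it takes over 58 s, if anything falls off the work surface, if the arm or the gripper's body presses on something with over 40 N, if the wrist force passes 120 N, or if a joint passes its speed limit or range.

## Working session

There is one attempt and no reset: what is moved stays moved. The work goes in short steps, Python scripts to look and compute and a tool call to move; the robot and the scene stay as the last step left them, time stands still between calls to the robot, and variables do not carry over. Pictures are saved under pics/ and viewed, on a budget of 10 in all, crops included, one or two more only if the job needs it, and the job is handed in when it is done.

Besides the shell and the picture viewer there is one more tool, called after "Emit:" as name(argument=value, ...) on one line, values as JSON. play_rows: Moves the arm, as the interface text tells. Its arguments: {"type":"object","properties":{"targets":{"type":"array","items":{"type":"array","items":{"type":"number"}}},"hand":{"type":"number"},"squeeze":{"type":"number"}},"required":["targets"]}

```bash
ls; mkdir -p pics; cat > h.py <<'E'
import numpy as np, cv2
from plant import r
from scipy.spatial.transform import Rotation as Ro
def ray(cam,uv):
    c=r.get_calibration(cam);K=np.array(c["intrinsics"]);R=np.array(c["R"]);t=np.array(c["t"])
    p=np.linalg.inv(K)@[uv[0],uv[1],1];d=p[:2];s=d.copy()
    for _ in range(30): s=d/(1+c["k1"]*(s@s))
    return -R.T@t, R.T@np.array([s[0],s[1],1])
def at_z(cam,uv,z):
    o,v=ray(cam,uv);return o+v*(z-o[2])/v[2]
def proj(cam,X):
    c=r.get_calibration(cam);p=np.array(c["R"])@X+np.array(c["t"]);s=p[:2]/p[2];s=s*(1+c["k1"]*(s@s))
    return (np.array(c["intrinsics"])@[*s,1])[:2]
E
python3 - <<'E'
from h import *
for c in ("top","side"):
    cv2.imwrite(f"pics/{c}0.png",r.snapshot(c))
    o,v=ray(c,(320,240));print(c,o.round(3),v.round(3))
    for n in ("failed_print","good_print","lifter","lifter_grip","lifter_tip","rest_pad","basket","plate"):
        print(n,[(np.round(d["uv"]).tolist(),round(d["confidence"],2), at_z(c,d["uv"],{"lifter_grip":.048}.get(n,.007)).round(3).tolist()) for d in r.tip_of(n,c)[:3]])
s=r.get_state();print({k:np.round(v,3) for k,v in s.items()})
E
```

```text
pics
top [0.552 0.123 1.243] [ 0.042 -0.015 -0.999]
failed_print [([326.0, 240.0], 0.88, [0.603, 0.089, 0.007])]
good_print [([392.0, 240.0], 0.87, [0.602, -0.074, 0.007]), ([466.0, 182.0], 0.2, [0.746, -0.264, 0.007])]
lifter [([126.0, 305.0], 0.92, [0.446, 0.59, 0.007]), ([242.0, 306.0], 0.65, [0.442, 0.295, 0.007])]
lifter_grip [([237.0, 305.0], 0.85, [0.449, 0.304, 0.048]), ([121.0, 306.0], 0.58, [0.446, 0.587, 0.048])]
lifter_tip [([132.0, 244.0], 0.94, [0.596, 0.574, 0.007]), ([232.0, 243.0], 0.59, [0.597, 0.321, 0.007])]
rest_pad [([232.0, 282.0], 0.71, [0.502, 0.321, 0.007])]
basket [([491.0, 283.0], 0.71, [0.494, -0.322, 0.007])]
plate [([358.0, 240.0], 0.64, [0.603, 0.01, 0.007])]
side [0.17  1.202 1.019] [ 0.316 -0.692 -0.649]
failed_print [([347.0, 244.0], 0.56, [0.582, 0.104, 0.007])]
good_print [([358.0, 209.0], 0.62, [0.619, -0.071, 0.007])]
lifter [([319.0, 396.0], 0.84, [0.438, 0.609, 0.007]), ([362.0, 307.0], 0.66, [0.448, 0.319, 0.007])]
lifter_grip [([320.0, 384.0], 0.69, [0.439, 0.605, 0.048]), ([349.0, 228.0], 0.51, [0.59, 0.075, 0.048])]
lifter_tip [([310.0, 29
[... 194 characters left out ...]
[([414.0, 183.0], 0.77, [0.499, -0.3, 0.007]), ([309.0, 292.0], 0.6, [0.599, 0.331, 0.007]), ([299.0, 211.0], 0.37, [0.786, 0.018, 0.007])]
plate [([350.0, 229.0], 0.91, [0.603, 0.032, 0.007])]
{'clock': np.float64(0.9), 'q': array([ 1.3  ,  0.689, -0.195,  1.565,  0.157,  0.903, -0.215]), 'qd': array([ 0.002,  0.002, -0.002,  0.   ,  0.   ,  0.   , -0.001]), 'joint_torque': array([-0.0000e+00, -5.2749e+01, -1.2670e+00, -1.5375e+01, -5.2000e-02,
       -1.0000e-03,  0.0000e+00]), 'tool_pos': array([ 0.188, -0.596,  0.239]), 'eef_rot': array([0.988, 0.152, 0.   , 0.   ]), 'contact_force': array([ 0.66 ,  0.381, -1.113]), 'moment': array([ 0.015, -0.044, -0.041]), 'opening': np.float64(1.002)}
```

View pics/top0.png

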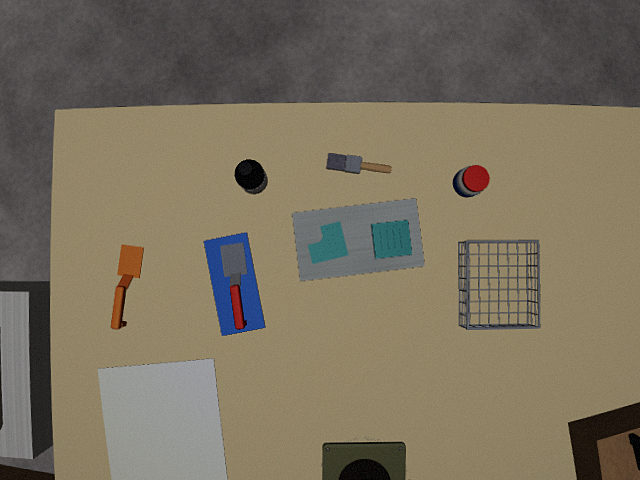

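View pics/side0.png

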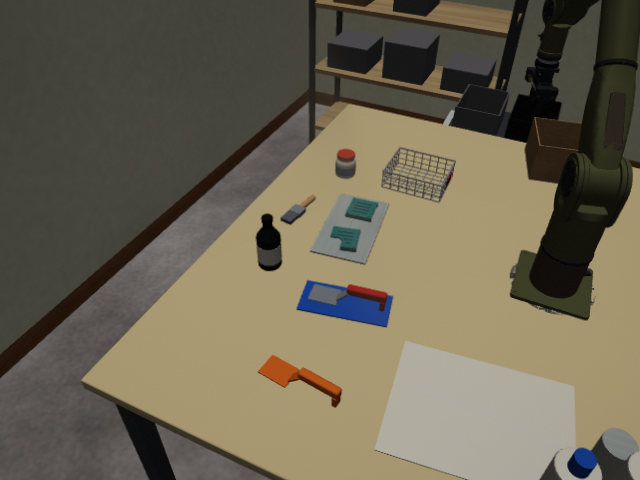

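Pictures 1–2: the top view shows the failed print at (328,242), with its upper-left corner missing. The good print is at (391,240), the lifter on its pad runs from the handle (237,306) to the blade (233,259), and the basket is at (500,284). The side view agrees and shows the orange look-alike at (300,377). Next I'll fit outlines to get exact poses.

```bash
cat > fit.py <<'E'
from h import *
from scipy.optimize import minimize
def box(x0,x1,y0,y1,z0,z1): return np.array([[x,y,z] for x in(x0,x1) for y in(y0,y1) for z in(z0,z1)])
L=[box(-.055,.05,-.011,.011,.03,.054),box(.075,.15,-.029,.029,0,.003),
   np.array([[.075,s*.013,.002] for s in(-1,1)]+[[.045,s*.013,.036] for s in(-1,1)])]
FP=[box(-.0425,.0055,-.045,.045,.010,.015),box(-.0425,.0425,-.045,.005,.010,.015)]
GP=[box(-.0425,.0425,-.045,.045,.010,.016)]
PAD=[box(-.12,.12,-.055,.055,0,.006)]
S=4
def render(cam,parts,p,z,shape):
    m=np.zeros(shape,np.uint8);c,s=np.cos(p[2]),np.sin(p[2])
    for P in parts:
        W=np.c_[P[:,0]*c-P[:,1]*s+p[0],P[:,0]*s+P[:,1]*c+p[1],P[:,2]+z]
        uv=np.array([proj(cam,w) for w in W])
        uv=((uv+.5)*S-.5)
        cv2.fillConvexPoly(m,cv2.convexHull(np.round(uv*16).astype(np.int32)),1,shift=4)
    return m
def fit(cam,mask,parts,p0,z):
    M=cv2.resize(mask.astype(np.float32),None,fx=S,fy=S,interpolation=cv2.INTER_LINEAR)>.5
    f=lambda p:1-(lambda m:(m&M).sum()/(m|M).sum())(render(cam,parts,p,z,M.shape)>0)
    best=None
    for dy in(-.12,.0,.12):
        p=np.array(p0)+[0,0,dy]
        o=minimize(f,p,method="Nelder-Mead",options=dict(initial_simplex=[p,p+[.01,0,0],p+[0,.01,0],p+[0,0,.1]],xatol=2e-4,fatol=1e-4,maxiter=120))
        if best is None or o.fun<best.fun: best=o
    return best.x.round(4),round(1-best.fun,3)
def near(mask,uv,rad):
    m=np.zeros_like(mask);cv2.circle(m,tuple(int(round(a)) for a in uv),int(rad),1,-1);return mask&m
def masks(img):
    h=cv2.cvtColor(img,cv2.COLOR_BGR2HSV);H,Sa,V=cv2.split(h)
    return dict(teal=((H>78)&(H<100)&(Sa>90)).astype(np.uint8),blue=((H>105)&(H<130)&(Sa>130)).astype(np.uint8))
E
python3 - <<'E'
from fit import *
for cam in("top","side"):
    img=cv2.imread(f"pics/{cam}0.png");m=masks(img)
    print(cam)
    for n,P,p in(("failed",FP,[.603,.089,.1]),("good",GP,[.602,-.074,.1])):
        print(n,fit(cam,near(m["teal"],proj(cam,[p[0],p[1],.02]),33 if cam=="top" else 19),P,p,.008))
    b=near(m["blue"],proj(cam,[.5,.322,0]),75)
    c=np.vstack(cv2.findContours(b,cv2.RETR_EXTERNAL,cv2.CHAIN_APPROX_NONE)[0])
    hull=cv2.fillConvexPoly(np.zeros_like(b),cv2.convexHull(c),1)
    print("pad",fit(cam,hull,PAD,[.5,.322,.15],0))
    if cam=="top":
        e=cv2.erode(hull,np.ones((3,3)));l=cv2.morphologyEx(e&(1-b),cv2.MORPH_OPEN,np.ones((2,2)))
        print("lifter",fit(cam,l,L,[.45,.304,.1],.006))
    for n in("resin_bottle","wax_jar","brush"):pass
img=cv2.imread("pics/top0.png")[190:345,190:350]
cv2.imwrite("pics/crop.png",cv2.resize(img,None,fx=3.8,fy=3.8,interpolation=cv2.INTER_CUBIC))
E
```

```text
topTraceback (most recent call last):
  File "<stdin>", line 6, in <module>
  File "fit.py", line 24, in fit
    o=minimize(f,p,method="Nelder-Mead",options=dict(initial_simplex=[p,p+[.01,0,0],p+[0,.01,0],p+[0,0,.1]],xatol=2e-4,fatol=1e-4,maxiter=120))
    res = _minimize_neldermead(fun, x0, args, callback, bounds=bounds,
                               **options)
    fxcc = func(xcc)
    fx = function(np.copy(x), *(wrapper_args + args))
  File "fit.py", line 20, in <lambda>
    f=lambda p:1-(lambda m:(m&M).sum()/(m|M).sum())(render(cam,parts,p,z,M.shape)>0)
                                                    ~~~~~~^^^^^^^^^^^^^^^^^^^^^^^
  File "fit.py", line 14, in render
    uv=np.array([proj(cam,w) for w in W])
                 ~~~~^^^^^^^
  File "h.py", line 12, in proj
    c=r.get_calibration(cam);p=np.array(c["R"])@X+np.array(c["t"]);s=p[:2]/p[2];s=s*(1+c["k1"]*(s@s))
ValueError: time passes only in moves, steps and waits
```

```bash
sed -i 's/r.get_calibration(cam)/cal(cam)/' h.py; sed -i '3a import functools\ncal=functools.lru_cache(None)(lambda cam:r.get_calibration(cam))' h.py
cat > run1.py <<'E'
from fit import *
for cam in("top","side"):
    img=cv2.imread(f"pics/{cam}0.png");m=masks(img)
    print(cam)
    for n,P,p in(("failed",FP,[.603,.089,.1]),("good",GP,[.602,-.074,.1])):
        print(n,fit(cam,near(m["teal"],proj(cam,[p[0],p[1],.02]),33 if cam=="top" else 19),P,p,.008))
    b=near(m["blue"],proj(cam,[.5,.322,0]),75)
    c=np.vstack(cv2.findContours(b,cv2.RETR_EXTERNAL,cv2.CHAIN_APPROX_NONE)[0])
    hull=cv2.fillConvexPoly(np.zeros_like(b),cv2.convexHull(c),1)
    print("pad",fit(cam,hull,PAD,[.5,.322,.15],0))
    if cam=="top":
        e=cv2.erode(hull,np.ones((3,3)));l=cv2.morphologyEx(e&(1-b),cv2.MORPH_OPEN,np.ones((2,2)))
        print("lifter",fit(cam,l,L,[.45,.304,.1],.006))
img=cv2.imread("pics/top0.png")[190:345,190:350]
cv2.imwrite("pics/crop.png",cv2.resize(img,None,fx=3.8,fy=3.8,interpolation=cv2.INTER_CUBIC))
E
time python3 run1.py
```

```text
top
failed (array([0.5978, 0.0896, 0.226 ]), np.float64(0.953))
good (array([ 0.6045, -0.0698,  0.1042]), np.float64(0.97))
pad (array([0.4974, 0.3171, 0.1908]), np.float64(0.984))
lifter (array([0.4448, 0.3001, 0.136 ]), np.float64(0.93))
side
failed (array([0.5981, 0.0939, 0.2589]), np.float64(0.86))
good (array([ 0.6036, -0.0699,  0.1106]), np.float64(0.805))
pad (array([0.498 , 0.3194, 0.1932]), np.float64(0.957))
real	0m5.401s
user	0m5.969s
sys	0m0.060s
```

View pics/crop.png

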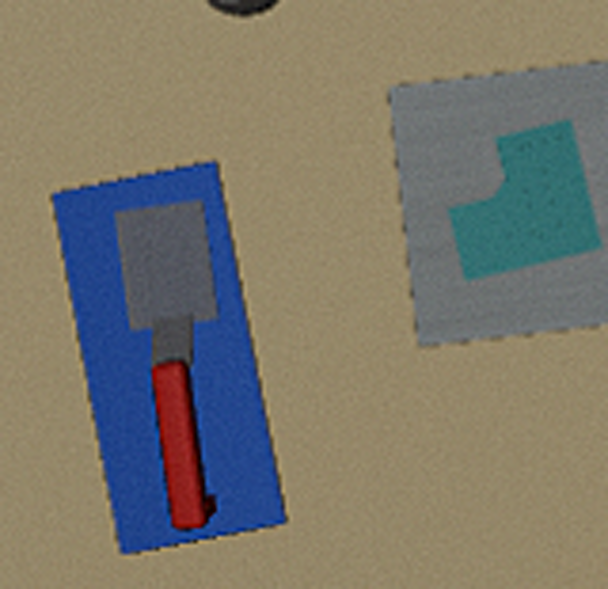

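Pictures 1–3 so far. The crop shows the lifter near the pad centreline and the failed print with its missing +x+y corner at crop (470,165). The top and side fits agree within about 4 mm. Now a row planner.

```bash
cat > plan.py <<'E'
from h import *
def pose():
    s=r.get_state();return np.array(s["tool_pos"]),Ro.from_quat(s["eef_rot"]),s
def down(yaw,pitch=0.,roll=0.): # tool x = -lifter x ; yaw = lifter yaw ; pitch>0: blade tip down
    L=Ro.from_euler("ZYX",[yaw,pitch,roll]);return L*Ro.from_matrix(np.array([[-1,0,0],[0,1,0],[0,0,-1.]]).T)
GRIP=np.array([0,0,.042])
def tcp_for(Lp,R): return np.array(Lp)  # placeholder
def rows(p0,R0,p1,R1,vmax=.04,wmax=.12,arc=False,k=1.,extra=None):
    d=(R0.inv()*R1).as_rotvec()
    if extra is not None: d=extra
    a0,a1=np.arctan2(p0[1],p0[0]),np.arctan2(p1[1],p1[0]);r0,r1=np.hypot(*p0[:2]),np.hypot(*p1[:2])
    ln=np.hypot(max(r0,r1)*(a1-a0),np.linalg.norm([r1-r0,p1[2]-p0[2]])) if arc else np.linalg.norm(p1-p0)
    n=max(1,int(np.ceil(max(ln/vmax,np.linalg.norm(d)/wmax))))
    out=[];pp,pR=p0,R0
    for i in range(1,n+1):
        f=i/n
        p=np.array([(r0+f*(r1-r0))*np.cos(a0+f*(a1-a0)),(r0+f*(r1-r0))*np.sin(a0+f*(a1-a0)),p0[2]+f*(p1[2]-p0[2])]) if arc else p0+f*(p1-p0)
        R=R0*Ro.from_rotvec(f*d)
        out.append(np.r_[pR.inv().apply(p-pp),(pR.inv()*R).as_rotvec()]);pp,pR=p,R
    return out
def show(rs):
    for i in range(0,len(rs),5): print("["+",".join("["+",".join(f"{v:.3f}".rstrip("0").rstrip(".").replace("-0.","-.").replace("0.",".",1) if abs(v)>=.0005 else "0" for v in x)+"]" for x in rs[i:i+5])+"]")
E
python3 - <<'E'
from plan import *
p,R,s=pose();p1=np.array([.445,.300,.16]);R1=down(.125)
print(R1.as_matrix().round(2))
d=(R.inv()*R1).as_rotvec();print(d)
if d[2]>0:d=np.array([0,0,d[2]-2*np.pi])
show(rows(p,R,p1,R1,arc=True,extra=d))
E
```

```text
[[-0.99 -0.12  0.  ]
 [-0.12  0.99  0.  ]
 [-0.    0.   -1.  ]]
[ 1.71357566e-05  8.70783137e-05 -2.96177222e+00]
[[.039,-.004,.003,0,0,-.099],[.038,-.003,.003,0,0,-.099],[.038,-.001,.003,0,0,-.099],[.038,0,.003,0,0,-.099],[.038,.001,.003,0,0,-.099]]
[[.038,.003,.003,0,0,-.099],[.037,.004,.003,0,0,-.099],[.037,.006,.003,0,0,-.099],[.037,.007,.003,0,0,-.099],[.036,.008,.003,0,0,-.099]]
[[.036,.009,.003,0,0,-.099],[.035,.011,.003,0,0,-.099],[.035,.012,.003,0,0,-.099],[.034,.013,.003,0,0,-.099],[.033,.014,.003,0,0,-.099]]
[[.033,.015,.003,0,0,-.099],[.032,.016,.003,0,0,-.099],[.031,.017,.003,0,0,-.099],[.03,.018,.003,0,0,-.099],[.029,.019,.003,0,0,-.099]]
[[.029,.02,.003,0,0,-.099],[.028,.021,.003,0,0,-.099],[.027,.022,.003,0,0,-.099],[.026,.023,.003,0,0,-.099],[.025,.024,.003,0,0,-.099]]
[[.024,.025,.003,0,0,-.099],[.023,.025,.003,0,0,-.099],[.022,.026,.003,0,0,-.099],[.021,.027,.003,0,0,-.099],[.02,.027,.003,0,0,-.099]]
```

Emit:
play_rows(targets=[[0.039,-0.004,0.003,0,0,-0.1],[0.038,-0.003,0.003,0,0,-0.1],[0.038,-0.001,0.003,0,0,-0.1],[0.038,0,0.003,0,0,-0.1],[0.038,0.001,0.003,0,0,-0.1]], hand=1)

```text
clock: 1.32
tool_pos: [0.344, -0.5056, 0.2225]
eef_rot: [0.921, 0.39, -0.005, 0.003]
contact_force: [-0.5, -1.6, -0.0]
opening: 0.999
```

Emit:
play_rows(targets=[[0.038,0.003,0.003,0,0,-0.1],[0.037,0.004,0.003,0,0,-0.1],[0.037,0.006,0.003,0,0,-0.1],[0.037,0.007,0.003,0,0,-0.1],[0.036,0.008,0.003,0,0,-0.1]])

```text
clock: 1.73
tool_pos: [0.4738, -0.3595, 0.2051]
eef_rot: [0.788, 0.615, -0.005, 0.004]
contact_force: [0.6, -0.3, 0.8]
opening: 1.002
```

Emit:
play_rows(targets=[[0.036,0.009,0.003,0,0,-0.1],[0.035,0.011,0.003,0,0,-0.1],[0.035,0.012,0.003,0,0,-0.1],[0.034,0.013,0.003,0,0,-0.1],[0.033,0.014,0.003,0,0,-0.1]])

```text
clock: 2.15
tool_pos: [0.5454, -0.1821, 0.1876]
eef_rot: [0.602, 0.798, -0.005, 0.006]
contact_force: [0.7, -0.0, -0.4]
opening: 1.003
```

```bash
python3 - <<'E'
from plan import *
p,R,s=pose();p1=np.array([.445,.300,.14]);R1=down(.125)
print(p.round(3),s["q"],s["clock"],s["contact_force"])
show(rows(p,R,p1,R1,arc=True))
E
```

```text
[ 0.545 -0.182  0.188] [ 0.54023665  0.72764696 -0.5276072   1.76902301  0.51723246  0.78090961
  0.02613319] 2.15 [ 0.68488031 -0.02108202 -0.44458825]
[[.033,.018,.003,-.001,.001,-.101],[.032,.019,.003,-.001,.001,-.101],[.031,.02,.003,-.001,.001,-.101],[.031,.021,.003,-.001,.001,-.101],[.03,.022,.003,-.001,.001,-.101]]
[[.029,.023,.003,-.001,.001,-.101],[.028,.024,.003,-.001,.001,-.101],[.027,.025,.003,-.001,.001,-.101],[.026,.025,.003,-.001,.001,-.101],[.025,.026,.003,-.001,.001,-.101]]
[[.024,.027,.003,-.001,.001,-.101],[.023,.028,.003,-.001,.001,-.101],[.021,.028,.003,-.001,.001,-.101],[.02,.029,.003,-.001,.001,-.101]]
```

Emit:
play_rows(targets=[[0.034,0.018,0.003,-0.001,0.001,-0.102],[0.033,0.019,0.003,-0.001,0.001,-0.102],[0.032,0.02,0.003,-0.001,0.001,-0.102],[0.032,0.021,0.003,-0.001,0.001,-0.102],[0.031,0.022,0.003,-0.001,0.001,-0.102]])

```text
clock: 2.57
tool_pos: [0.561, 0.0149, 0.1702]
eef_rot: [0.371, 0.929, -0.002, 0.007]
contact_force: [1.3, -0.5, 0.5]
opening: 1.0
```

Emit:
play_rows(targets=[[0.03,0.023,0.003,-0.001,0.001,-0.102],[0.029,0.024,0.003,-0.001,0.001,-0.102],[0.028,0.025,0.003,-0.001,0.001,-0.102],[0.027,0.025,0.003,-0.001,0.001,-0.102],[0.026,0.026,0.003,-0.001,0.001,-0.102]])

```text
clock: 2.98
tool_pos: [0.5074, 0.2018, 0.1537]
eef_rot: [0.114, 0.994, 0.002, 0.007]
contact_force: [0.1, 0.9, -0.1]
opening: 1.001
```

Emit:
play_rows(targets=[[0.024,0.027,0.003,-0.001,0.001,-0.102],[0.023,0.028,0.003,-0.001,0.001,-0.102],[0.021,0.028,0.003,-0.001,0.001,-0.102],[0.02,0.029,0.003,-0.001,0.001,-0.102]])

```text
clock: 3.32
tool_pos: [0.4261, 0.3268, 0.141]
eef_rot: [-0.099, 0.995, 0.004, 0.008]
contact_force: [0.4, 0.7, -0.8]
opening: 1.002
```

```bash
python3 - <<'E'
from plan import *
p,R,s=pose();p1=np.array([.445,.300,.09]);R1=down(.125)
print(p.round(3),s["q"],s["clock"],s["contact_force"])
show(rows(p,R,p1,R1))
cv2.imwrite("pics/top1.png",cv2.resize(r.snapshot("top")[190:345,150:350],None,fx=3.8,fy=3.8,interpolation=cv2.INTER_CUBIC))
E
```

```text
[0.426 0.327 0.141] [-0.28581904  0.82581746 -0.78854965  1.92010553  0.86986768  0.7595703
  0.18521905] 3.3167 [ 0.44334652  0.72887273 -0.8012447 ]
[[-.006,-.015,.025,.003,.008,.037],[-.007,-.015,.025,.003,.008,.037]]
```

Emit:
play_rows(targets=[[-0.006,-0.015,0.02,0.003,0.008,0.037],[-0.007,-0.015,0.02,0.003,0.008,0.037],[0,0,0,0,0,0]])

```text
clock: 3.62
tool_pos: [0.4353, 0.3156, 0.1019]
eef_rot: [-0.075, 0.997, 0.008, -0.002]
contact_force: [0.6, -0.4, -0.2]
opening: 0.999
```

```bash
python3 - <<'E'
from plan import *
p,R,s=pose();p1=np.array([.445,.300,.029]);R1=down(.125)
print(p.round(4),s["clock"],(R.inv()*R1).as_rotvec().round(3))
show(rows(p,R,p1,R1,vmax=.02))
E
```

```text
[0.4353 0.3156 0.1019] 3.6167 [ 0.016 -0.002  0.025]
[[-.002,-.005,.018,.004,-.001,.006],[-.002,-.004,.018,.004,-.001,.006],[-.002,-.004,.018,.004,-.001,.006],[-.002,-.004,.018,.004,-.001,.006]]
```

Emit:
play_rows(targets=[[-0.008,-0.017,0.01,0.014,-0.002,0.022],[0,0,0,0,0,0],[0,0,0,0,0,0]])

```text
clock: 3.87
tool_pos: [0.4459, 0.3013, 0.0925]
eef_rot: [-0.064, 0.998, 0.002, -0.0]
contact_force: [-0.1, 0.1, 0.6]
opening: 0.999
```

```bash
python3 - <<'E'
from plan import *
p,R,s=pose();p1=np.array([.445,.300,.029]);R1=down(.125)
print(p.round(4),s["clock"],(R.inv()*R1).as_rotvec().round(3))
show(rows(p,R,p1,R1,vmax=.02))
E
```

```text
[0.4459 0.3013 0.0925] 3.8667 [0.004 0.    0.003]
[[0,0,.016,.001,0,.001],[0,0,.016,.001,0,.001],[0,0,.016,.001,0,.001],[0,0,.016,.001,0,.001]]
```

View pics/top1.png

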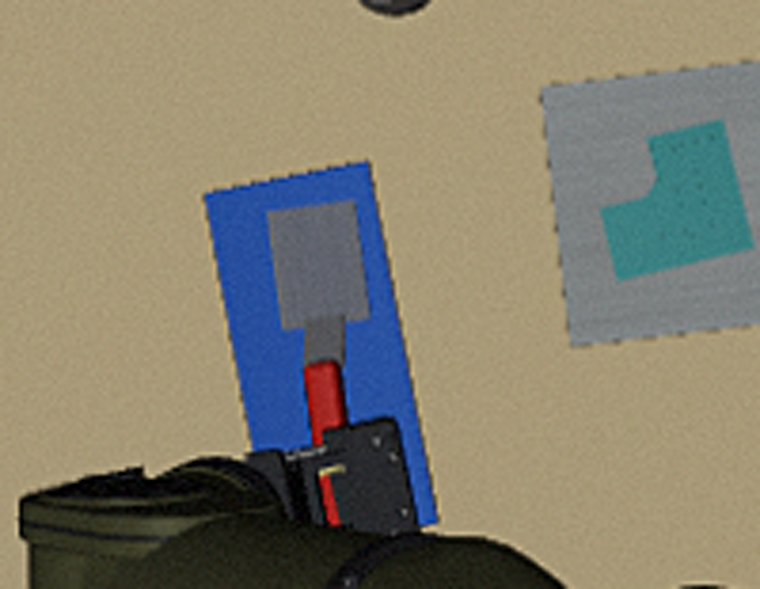

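Picture 4: the gripper is over the red handle with the jaws across it, handle between the fingers near crop (325,450). I'll lower and grip.

Emit:
play_rows(targets=[[0,0,0.018,0.001,0,0.001],[0,0,0.018,0.001,0,0.001],[0,0,0.016,0.001,0,0.001],[0,0,0.012,0,0,0],[0,0,0,0,0,0]])

```text
clock: 4.28
tool_pos: [0.447, 0.3085, 0.0329]
eef_rot: [-0.064, 0.998, 0.006, 0.004]
contact_force: [-0.1, -0.9, -0.6]
opening: 0.999
```

```bash
python3 - <<'E'
from plan import *
p,R,s=pose();p1=np.array([.445,.300,.029]);R1=down(.125)
print(p.round(4),s["clock"],(R.inv()*R1).as_rotvec().round(3))
show(rows(p,R,p1,R1,vmax=.02))
E
```

```text
[0.447  0.3085 0.0329] 4.2833 [0.012 0.008 0.003]
[[.003,-.008,.004,.012,.008,.003]]
```

Emit:
play_rows(targets=[[0.003,-0.008,0.004,0.012,0.008,0.003],[0,0,0,0,0,0]])

```text
clock: 4.45
tool_pos: [0.4446, 0.3016, 0.0303]
eef_rot: [-0.063, 0.998, 0.001, 0.0]
contact_force: [1.3, -1.2, -0.5]
opening: 1.0
```

```bash
python3 - <<'E'
from plan import *
p,R,s=pose();p1=np.array([.445,.300,.029]);R1=down(.125)
print(p.round(4),s["clock"],(R.inv()*R1).as_rotvec().round(3))
show(rows(p,R,p1,R1,vmax=.02))
E
```

```text
[0.4446 0.3016 0.0303] 4.45 [0.001 0.    0.001]
[[0,-.002,.001,.001,0,.001]]
```

Emit:
play_rows(targets=[[0,-0.001,0.001,0,0,0],[0,0,0,0,0,0],[0,0,0,0,0,0],[0,0,0,0,0,0],[0,0,0,0,0,0]], hand=0, squeeze=45)

```text
clock: 4.87
tool_pos: [0.4458, 0.3021, 0.0326]
eef_rot: [-0.063, 0.998, 0.003, 0.002]
contact_force: [0.1, -0.6, -0.7]
opening: 0.647
```

Emit:
play_rows(targets=[[0,0,0,0,0,0],[0,0,0,0,0,0],[0,0,0,0,0,0]])

```text
clock: 5.12
tool_pos: [0.4461, 0.3022, 0.033]
eef_rot: [-0.063, 0.998, 0.003, 0.002]
contact_force: [0.4, 0.4, -0.3]
opening: 0.415
```

Emit:
play_rows(targets=[[0,0,0.002,0.004,0.004,0],[0,0,0,0,0,0],[0,0,0,0,0,0],[0,0,0,0,0,0],[0,0,0,0,0,0]])

```text
clock: 5.53
tool_pos: [0.4461, 0.3025, 0.031]
eef_rot: [-0.063, 0.998, 0.001, 0.0]
contact_force: [-1.9, 0.2, 0.7]
opening: 0.244
```

```bash
python3 - <<'E'
from plan import *
p,R,s=pose();print(p.round(4),s["clock"],s["opening"],s["contact_force"],(R.inv()*down(.125)).as_rotvec().round(3))
R1=down(.125)
show(rows(p,R,p+[0,0,.1],R1,vmax=.03))
E
```

```text
[0.4461 0.3025 0.031 ] 5.5333 0.24434392866547672 [-1.87237298  0.18082981  0.66963223] [0.001 0.    0.001]
[[0,0,-.025,0,0,0],[0,0,-.025,0,0,0],[0,0,-.025,0,0,0],[0,0,-.025,0,0,0]]
```

Emit:
play_rows(targets=[[0,0,-0.02,0,0,0],[0,0,-0.03,0,0,0],[0,0,-0.03,0,0,0],[0,0,-0.02,0,0,0],[0,0,0,0,0,0]])

```text
clock: 5.95
tool_pos: [0.4439, 0.3006, 0.1317]
eef_rot: [-0.063, 0.998, -0.002, -0.003]
contact_force: [0.5, 0.5, -1.3]
opening: 0.245
```

```bash
python3 - <<'E'
from plan import *
p,R,s=pose();print(p.round(4),s["clock"],s["opening"],s["contact_force"],(R.inv()*down(.125)).as_rotvec().round(3))
R1=down(.23)
show(rows(p,R,np.array([.403,.041,.13]),R1,vmax=.028,arc=True))
E
```

```text
[0.4439 0.3006 0.1317] 5.95 0.24457296183380745 [ 0.47807988  0.47529175 -1.33529197] [-0.004 -0.007  0.002]
[[0,-.027,0,0,-.001,-.009],[.002,-.026,0,0,-.001,-.009],[.004,-.025,0,0,-.001,-.009],[.005,-.025,0,0,-.001,-.009],[.007,-.024,0,0,-.001,-.009]]
[[.008,-.023,0,0,-.001,-.009],[.009,-.022,0,0,-.001,-.009],[.011,-.021,0,0,-.001,-.009],[.012,-.02,0,0,-.001,-.009],[.013,-.018,0,0,-.001,-.009]]
[[.014,-.017,0,0,-.001,-.009]]
```

Emit:
play_rows(targets=[[0,-0.027,0,0,-0.001,-0.009],[0.002,-0.026,0,0,-0.001,-0.009],[0.004,-0.025,0,0,-0.001,-0.009],[0.005,-0.025,0,0,-0.001,-0.009],[0.007,-0.024,0,0,-0.001,-0.009]])

```text
clock: 6.37
tool_pos: [0.4441, 0.1754, 0.1299]
eef_rot: [-0.091, 0.996, 0.003, -0.0]
contact_force: [0.0, 0.6, -1.2]
opening: 0.243
```

Emit:
play_rows(targets=[[0.008,-0.023,0,0,-0.001,-0.009],[0.009,-0.022,0,0,-0.001,-0.009],[0.011,-0.021,0,0,-0.001,-0.009],[0.012,-0.02,0,0,-0.001,-0.009],[0.013,-0.018,0,0,-0.001,-0.009]])

```text
clock: 6.78
tool_pos: [0.4092, 0.0543, 0.1246]
eef_rot: [-0.113, 0.994, 0.003, -0.001]
contact_force: [0.3, 0.4, -1.9]
opening: 0.237
```

Emit:
play_rows(targets=[[0.008,-0.01,0,0,0,-0.009],[0,0,0,0,0,0],[0,0,0,0,0,0]])

```text
clock: 7.03
tool_pos: [0.3993, 0.0367, 0.1225]
eef_rot: [-0.115, 0.993, 0.001, -0.006]
contact_force: [0.2, 0.3, -1.2]
opening: 0.249
```

```bash
python3 - <<'E'
from plan import *
p,R,s=pose();print(p.round(4),s["q"].round(2) if hasattr(s["q"],"round") else s["q"],s["clock"],s["opening"],s["contact_force"],(R.inv()*down(.23)).as_rotvec().round(3))
show(rows(p,R,np.array([.403,.041,.08]),down(.23),vmax=.028))
E
```

```text
[0.3993 0.0367 0.1225] [ 0.23  0.75 -0.71  2.3   1.11  0.51  0.41] 7.0333 0.24907779742863356 [ 0.21464143  0.31253147 -1.1757123 ] [ 0.003 -0.011 -0.   ]
[[-.003,.002,.021,.001,-.005,0],[-.002,.002,.021,.001,-.005,0]]
```

Emit:
play_rows(targets=[[-0.003,0.002,0.021,0.001,-0.005,0],[-0.002,0.002,0.021,0.001,-0.005,0],[0,0,0,0,0,0],[0,0,0,0,0,0]])

```text
clock: 7.37
tool_pos: [0.4068, 0.0481, 0.0793]
eef_rot: [-0.116, 0.993, 0.003, 0.002]
contact_force: [-0.4, 0.1, -2.3]
opening: 0.24
```

```bash
python3 - <<'E'
from plan import *
p,R,s=pose();print(p.round(4),np.round(s["q"],2),s["clock"],s["contact_force"],(R.inv()*down(.23)).as_rotvec().round(3))
LR=R*down(0).inv()   # lifter rotation, assuming aligned
tip=p+LR.apply([.148,0,-.025])
print("pred tip",tip.round(4),"z",tip[2])
a=r.snapshot("top");b=r.snapshot("side")
for c in("top","side"):
    print(c,"pred",proj(c,tip).round(1),[(np.round(d["uv"],1).tolist(),round(d["confidence"],2)) for d in r.tip_of("lifter_tip",c)[:3]])
A=cv2.resize(a[200:300,290:390],(600,600),interpolation=cv2.INTER_CUBIC)
cv2.imwrite("pics/t2.png",A)
cv2.imwrite("pics/s2.png",cv2.resize(b[190:290,290:420],(780,600),interpolation=cv2.INTER_CUBIC))
E
```

```text
[0.4068 0.0481 0.0793] [ 0.14  0.83 -0.6   2.31  1.37  0.43  0.16] 7.3667 [-0.4338763   0.12108001 -2.26126777] [0.006 0.006 0.003]
pred tip [0.5509 0.0824 0.0551] z 0.05509704337060399
top pred [329.4 261.4] [([330.0, 261.1], 0.93), ([131.3, 242.7], 0.86)]
side pred [360.6 230.7] [([358.9, 229.9], 0.82), ([265.2, 365.0], 0.72)]
```

View pics/t2.png

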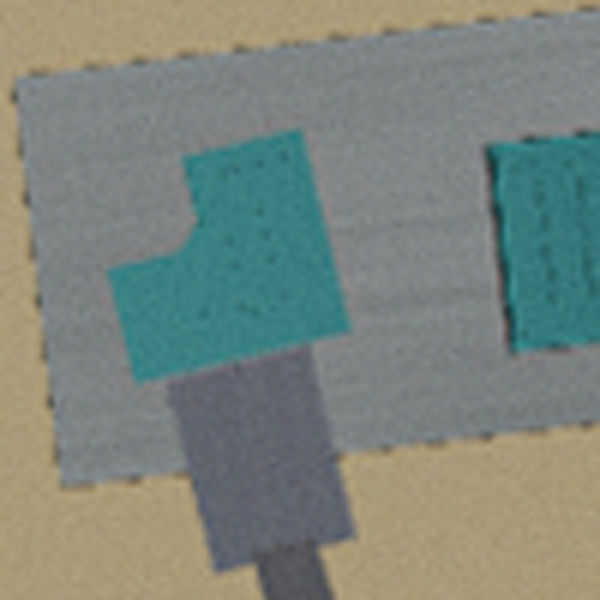

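Picture 5: the blade is aligned with the failed print's near edge (crop (240,365) against edge (140,380)–(350,330)), and the predicted tip matches the detection within 1–2 px. I'll back off a little and descend in front of the tunnel.

Emit:
play_rows(targets=[[0.005,-0.005,0.008,0.005,0.005,0],[0,0,0,0,0,0],[0.001,-0.001,0.008,0,0,0],[0,0,0,0,0,0]])

```text
clock: 7.9
tool_pos: [0.4045, 0.0401, 0.0667]
eef_rot: [-0.114, 0.993, 0.001, 0.004]
contact_force: [-0.2, 0.8, -2.0]
opening: 0.246
```

```bash
python3 - <<'E'
from plan import *
p,R,s=pose();print(p.round(4),np.round(s["q"],2),s["clock"],s["contact_force"],(R.inv()*down(.23)).as_rotvec().round(3))
show(rows(p,R,np.array([.4035,.042,.0365]),down(.23),vmax=.012))
E
```

```text
[0.4045 0.0401 0.0667] [ 0.14  0.85 -0.58  2.33  1.49  0.43  0.06] 7.9 [-0.21883585  0.81867863 -1.95724733] [ 0.     0.008 -0.001]
[[0,.001,.01,0,.003,0],[0,.001,.01,0,.003,0],[0,.001,.01,0,.003,0]]
```

Emit:
play_rows(targets=[[0,0.001,0.012,0,0.004,0],[0,0.001,0.011,0,0.003,0],[0,0,0,0,0,0]])

```text
clock: 8.15
tool_pos: [0.4061, 0.0425, 0.0456]
eef_rot: [-0.114, 0.993, 0.0, 0.003]
contact_force: [0.3, 0.9, -1.4]
opening: 0.246
```

```bash
cat > chk.py <<'E'
from plan import *
import sys
def chk(px,py,pz,yaw,vmax=.012,pitch=0,roll=0):
    p,R,s=pose();print(p.round(4),np.round(s["q"],2),s["clock"],np.round(s["contact_force"],1),"rot err",(R.inv()*down(yaw,pitch,roll)).as_rotvec().round(3))
    LR=R*down(0).inv();t=p+LR.apply([.148,0,-.025]);print("tip",t.round(4),"lifter x axis",LR.apply([1,0,0]).round(3))
    c,sn=np.cos(.23),np.sin(.23);d=t-[.598,.0905,0];print("tip in print: x %.4f y %.4f z %.4f"%(d[0]*c+d[1]*sn,-d[0]*sn+d[1]*c,d[2]))
    show(rows(p,R,np.array([px,py,pz]),down(yaw,pitch,roll),vmax=vmax))
if __name__=="__main__": chk(*map(float,sys.argv[1:]))
E
python3 chk.py .4035 .042 .0365 .23
```

```text
[0.4061 0.0425 0.0456] [ 0.14  0.91 -0.58  2.33  1.6   0.45 -0.05] 8.15 [ 0.3  0.9 -1.4] rot err [ 0.     0.005 -0.001]
tip [0.5503 0.0761 0.0213] lifter x axis [0.974 0.227 0.005]
tip in print: x -0.0497 y -0.0031 z 0.0213
[[.003,0,.009,0,.005,-.001]]
```

Emit:
play_rows(targets=[[0.002,0,0.008,0,0.004,0],[0,0,0,0,0,0]])

```text
clock: 8.32
tool_pos: [0.4049, 0.0424, 0.0388]
eef_rot: [-0.114, 0.993, 0.0, 0.001]
contact_force: [0.1, -0.5, -2.4]
opening: 0.24
```

```bash
python3 chk.py .4035 .042 .0365 .23
```

```text
[0.4049 0.0424 0.0388] [ 0.14  0.93 -0.59  2.33  1.63  0.46 -0.08] 8.3167 [ 0.1 -0.5 -2.4] rot err [ 0.001  0.003 -0.001]
tip [0.5491 0.076  0.0141] lifter x axis [0.974 0.227 0.003]
tip in print: x -0.0509 y -0.0029 z 0.0141
[[.001,0,.002,.001,.003,-.001]]
```

Emit:
play_rows(targets=[[0.001,0,0.003,0,0.003,0],[0,0,0,0,0,0]])

```text
clock: 8.48
tool_pos: [0.4045, 0.0424, 0.037]
eef_rot: [-0.114, 0.993, 0.0, 0.0]
contact_force: [-0.1, 0.5, -1.3]
opening: 0.244
```

```bash
python3 chk.py .4035 .042 .0365 .23; python3 - <<'E'
from h import *
b=r.snapshot("side");cv2.imwrite("pics/s3.png",cv2.resize(b[195:275,310:400],(720,640)[:2] and (675,600),interpolation=cv2.INTER_CUBIC))
E
```

```text
[0.4045 0.0424 0.037 ] [ 0.14  0.93 -0.59  2.33  1.63  0.46 -0.08] 8.4833 [-0.1  0.5 -1.3] rot err [ 0.001  0.001 -0.001]
tip [0.5486 0.076  0.0122] lifter x axis [0.974 0.227 0.001]
tip in print: x -0.0514 y -0.0028 z 0.0122
[[.001,0,.001,.001,.001,-.001]]
```

View pics/s3.png

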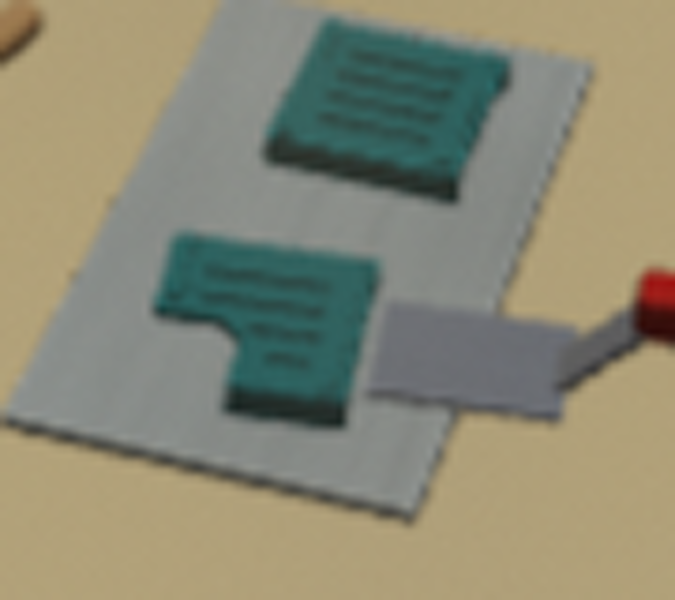

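Picture 6: the blade is level just above the plate, with a small gap to the print's near edge (blade front at crop (380,350)). Inserting.

Emit:
play_rows(targets=[[-0.012,0,0.0005,0,0,0],[-0.012,0,0.0005,0,0,0]])

```text
clock: 8.7
tool_pos: [0.4258, 0.0473, 0.0372]
eef_rot: [-0.115, 0.993, 0.001, -0.001]
contact_force: [0.2, 0.0, -2.0]
opening: 0.243
```

```bash
python3 chk.py .4857 .0610 .0365 .23
```

```text
[0.4258 0.0473 0.0372] [ 0.12  0.92 -0.55  2.27  1.5   0.43  0.08] 8.7 [ 0.2  0.  -2. ] rot err [ 0.001 -0.002  0.001]
tip [0.5698 0.0812 0.0119] lifter x axis [ 0.974  0.229 -0.002]
tip in print: x -0.0296 y -0.0026 z 0.0119
[[-.01,0,0,0,0,0],[-.01,0,0,0,0,0],[-.01,0,0,0,0,0],[-.01,0,0,0,0,0],[-.01,0,0,0,0,0]]
[[-.01,0,0,0,0,0]]
```

Emit:
play_rows(targets=[[-0.012,0,0.0003,0,0,0],[-0.012,0,0.0003,0,0,0],[-0.012,0,0.0003,0,0,0]])

```text
clock: 8.95
tool_pos: [0.4621, 0.056, 0.0382]
eef_rot: [-0.116, 0.993, 0.0, -0.001]
contact_force: [-0.2, 0.6, -0.9]
opening: 0.249
```

```bash
python3 chk.py .4857 .0610 .0365 .23
```

```text
[0.4621 0.056  0.0382] [ 0.12  0.93 -0.56  2.16  1.28  0.46  0.31] 8.95 [-0.2  0.6 -0.9] rot err [ 0.001 -0.001  0.002]
tip [0.6061 0.0901 0.013 ] lifter x axis [ 0.973  0.23  -0.001]
tip in print: x 0.0078 y -0.0022 z 0.0130
[[-.008,0,.001,0,0,.001],[-.008,0,.001,0,0,.001],[-.008,0,.001,0,0,.001]]
```

Emit:
play_rows(targets=[[-0.01,0,0.002,0,0,0.001],[-0.01,0,0.001,0,0,0.001],[-0.004,0,0.001,0,0,0]])

```text
clock: 9.2
tool_pos: [0.4888, 0.0626, 0.0362]
eef_rot: [-0.115, 0.993, 0.001, 0.001]
contact_force: [0.2, 1.1, -1.8]
opening: 0.244
```

```bash
python3 chk.py .4857 .0610 .0365 .23;  python3 - <<'E'
from h import *
a=r.snapshot("top");b=r.snapshot("side")
A=cv2.resize(a[205:285,290:360],(395,450),interpolation=cv2.INTER_CUBIC);B=cv2.resize(b[200:280,310:380],(395,450),interpolation=cv2.INTER_CUBIC)
cv2.imwrite("pics/c4.png",np.hstack([A,B]))
E
```

```text
[0.4888 0.0626 0.0362] [ 0.13  0.95 -0.59  2.08  1.2   0.5   0.41] 9.2 [ 0.2  1.1 -1.8] rot err [0.001 0.003 0.   ]
tip [0.6329 0.0964 0.0116] lifter x axis [0.974 0.228 0.003]
tip in print: x 0.0354 y -0.0022 z 0.0116
[[.003,-.001,0,.001,.003,0]]
```

View pics/c4.png

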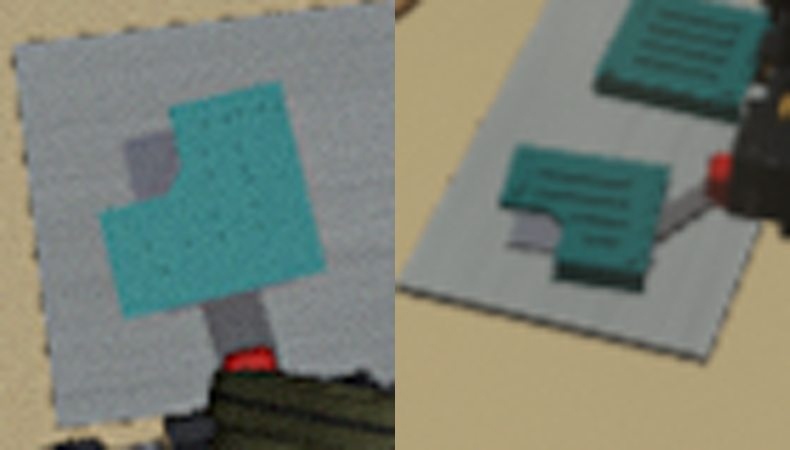

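Picture 7: the blade is fully under the failed print, visible through the missing corner at crop (150,165), and the print hasn't moved. Lifting with the tip slightly up.

Emit:
play_rows(targets=[[0,0,-0.006,0,-0.01,0],[0,0,-0.01,0,-0.02,0],[0,0,-0.014,0,-0.02,0],[0,0,-0.018,0,-0.01,0],[0,0,-0.02,0,0,0]])

```text
clock: 9.72
tool_pos: [0.4782, 0.0597, 0.1052]
eef_rot: [-0.116, 0.993, 0.003, 0.028]
contact_force: [0.9, -0.7, -1.8]
opening: 0.242
```

Emit:
play_rows(targets=[[0,0,-0.02,0,0,0],[0,0,-0.02,0,0,0],[0,0,-0.012,0,0,0],[0,0,0,0,0,0]])

```text
clock: 10.05
tool_pos: [0.4703, 0.0575, 0.1648]
eef_rot: [-0.118, 0.992, 0.001, 0.03]
contact_force: [0.4, 0.5, -1.3]
opening: 0.245
```

```bash
python3 chk.py .4857 .0610 .16 .23 .02 -.06;  python3 - <<'E'
from h import *
a=r.snapshot("top");b=r.snapshot("side")
A=cv2.resize(a[200:280,290:360],(395,450),interpolation=cv2.INTER_CUBIC);B=cv2.resize(b[165:265,310:398],(395,450),interpolation=cv2.INTER_CUBIC)
cv2.imwrite("pics/c5.png",np.hstack([A,B]))
for c in("top","side"):print(c,r.search_frame("basket",c)[:2],r.tip_of("basket",c)[:1])
E
```

```text
[0.4703 0.0575 0.1648] [ 0.26  0.7  -0.78  2.12  0.93  0.62  0.63] 10.05 [ 0.4  0.5 -1.3] rot err [-0.005  0.     0.008]
tip [0.6153 0.0925 0.1488] lifter x axis [0.97  0.235 0.06 ]
tip in print: x 0.0173 y -0.0020 z 0.1488
[[-.016,0,.006,-.005,0,.008]]
top [] [{'uv': [491.6, 286.1], 'confidence': 0.82}]
side [{'bbox': [381.4, 165.2, 450.9, 199.4], 'confidence': 0.9}] [{'uv': [415.4, 186.4], 'confidence': 0.61}]
```

View pics/c5.png

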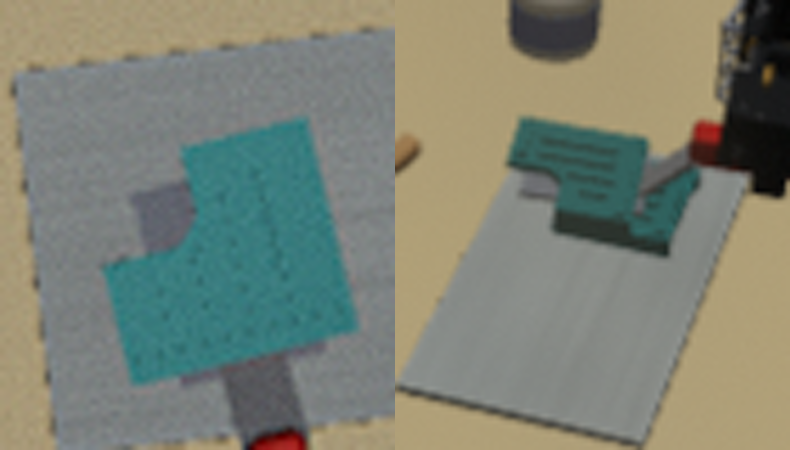

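Picture 8: the print sits on the blade clear of the plate (top crop (230,250)), with the good print untouched. Next I'll locate the basket and travel to it slowly.

```bash
python3 - <<'E'
from plan import *
for uv,z in(((503.5,284.5),.07),((467,241),.07),((540,241),.07),((540,328),.07),((467,328),.07),((491,284),.0)):print(uv,at_z("top",uv,z).round(3))
p,R,s=pose();B=np.array([.497,-.318]);a=np.arctan2(B[1],B[0]);u=B/np.hypot(*B);q=B-u*.188
print(q,a,np.hypot(*q),s["clock"])
show(rows(p,R,np.array([*q,.168]),down(a,-.06),vmax=.021,arc=True))
E
```

```text
(503.5, 284.5) [ 0.492 -0.328  0.07 ]
(467, 241) [ 0.596 -0.242  0.07 ]
(540, 241) [ 0.595 -0.421  0.07 ]
(540, 328) [ 0.388 -0.418  0.07 ]
(467, 328) [ 0.392 -0.239  0.07 ]
(491, 284) [ 0.491 -0.323  0.   ]
[ 0.3386414  -0.21667599] -0.5691989902218115 0.4020279654389273 10.35
[[.007,-.02,-.001,.003,0,.05],[.007,-.019,-.001,.003,0,.05],[.007,-.019,-.001,.003,0,.05],[.007,-.019,-.001,.003,0,.05],[.007,-.019,-.001,.003,0,.05]]
[[.006,-.019,-.001,.003,0,.05],[.006,-.019,-.001,.003,0,.05],[.006,-.019,-.001,.003,0,.05],[.006,-.018,-.001,.003,0,.05],[.006,-.018,-.001,.003,0,.05]]
[[.006,-.018,-.001,.003,0,.05],[.005,-.018,-.001,.003,0,.05],[.005,-.018,-.001,.003,0,.05],[.005,-.018,-.001,.003,0,.05],[.005,-.017,-.001,.003,0,.05]]
[[.005,-.017,-.001,.003,0,.05]]
```

Emit:
play_rows(targets=[[0.003,-0.01,-0.001,0.002,0,0.03],[0.005,-0.019,-0.001,0.003,0,0.05],[0.005,-0.019,-0.001,0.003,0,0.05],[0.005,-0.019,-0.001,0.003,0,0.05],[0.005,-0.019,-0.001,0.003,0,0.05]])

```text
clock: 10.77
tool_pos: [0.4585, -0.0307, 0.1627]
eef_rot: [-0.0, 1.0, -0.001, 0.026]
contact_force: [-0.5, -0.5, -2.5]
opening: 0.245
```

Emit:
play_rows(targets=[[0.004,-0.019,-0.001,0.003,0,0.05],[0.004,-0.019,-0.001,0.003,0,0.05],[0.004,-0.019,-0.001,0.003,0,0.05],[0.004,-0.019,-0.001,0.003,0,0.05]])

```text
clock: 11.1
tool_pos: [0.4333, -0.1119, 0.1637]
eef_rot: [0.109, 0.994, -0.005, 0.024]
contact_force: [-0.0, -1.0, -2.0]
opening: 0.24
```

```bash
python3 - <<'E'
from plan import *
p,R,s=pose();print(p,s["q"],s["clock"])
LR=R*down(0).inv();print(LR.as_euler("ZYX"))
show(rows(p,R,np.array([.35,-.2326,.168]),down(-.587,-.06),vmax=.021,arc=True))
E
```

```text
[ 0.43334888 -0.11190962  0.16374925] [ 0.56282177  0.65662178 -0.66199822  2.18961226  0.88098426  0.52729333
  0.57282833] 11.1
[-0.21852574 -0.04887205 -0.00438934]
[[.004,-.018,-.001,.002,-.001,.046],[.004,-.018,-.001,.002,-.001,.046],[.004,-.018,-.001,.002,-.001,.046],[.004,-.018,-.001,.002,-.001,.046],[.004,-.018,-.001,.002,-.001,.046]]
[[.004,-.018,-.001,.002,-.001,.046],[.004,-.018,-.001,.002,-.001,.046],[.004,-.018,-.001,.002,-.001,.046]]
```

Emit:
play_rows(targets=[[0.004,-0.018,-0.001,0.002,-0.001,0.046],[0.004,-0.018,-0.001,0.002,-0.001,0.046],[0.004,-0.018,-0.001,0.002,-0.001,0.046],[0.004,-0.018,-0.001,0.002,-0.001,0.046],[0.004,-0.018,-0.001,0.002,-0.001,0.046]])

```text
clock: 11.52
tool_pos: [0.381, -0.1988, 0.1657]
eef_rot: [0.234, 0.972, -0.008, 0.024]
contact_force: [-0.2, 0.1, -2.3]
opening: 0.239
```

Emit:
play_rows(targets=[[0.004,-0.018,-0.001,0.002,-0.001,0.046],[0.004,-0.014,-0.001,0.002,-0.001,0.036],[0.002,-0.007,0,0,0,0.02],[0,0,0,0,0,0]])

```text
clock: 11.85
tool_pos: [0.3457, -0.2345, 0.1655]
eef_rot: [0.293, 0.956, -0.011, 0.021]
contact_force: [0.6, 0.2, -1.6]
opening: 0.247
```

```bash
cat > dump.py <<'E'
from plan import *
B=np.array([.492,-.327]);u=B/np.hypot(*B);yaw=np.arctan2(*B[::-1])
p,R,s=pose();print(p,np.round(s["q"],2),s["clock"])
LR=R*down(0).inv();e=LR.as_euler("ZYX");t=p+LR.apply([.148,0,-.025])
print("lifter ypr",e.round(3),"tip",t.round(3),"along",((t[:2]-B)@u).round(3),"cross",np.cross(u,t[:2]-B).round(3))
def pl(ph1,al,z,step=.07):
    n=int(np.ceil(abs(ph1-e[1])/step));out=[];pp,pR=p,R
    a0=(t[:2]-B)@u
    for i in range(1,n+1):
        f=i/n;ph=e[1]+f*(ph1-e[1]);L=Ro.from_euler("ZYX",[e[0]+f*(yaw-e[0]),ph,e[2]*(1-f)])
        tip=np.r_[B+u*(a0+f*(al-a0))+(1-f)*((t[:2]-B)-u*a0),t[2]+f*(z-t[2])]
        P=tip-L.apply([.148,0,-.025]);Rn=L*down(0)
        out.append(np.r_[pR.inv().apply(P-pp),(pR.inv()*Rn).as_rotvec()]);pp,pR=P,Rn
    print("end tcp",P);show(out)
import sys
if len(sys.argv)>1: pl(*map(float,sys.argv[1:]))
E
python3 dump.py .9 -.045 .05
```

```text
[ 0.34570281 -0.23446784  0.16546439] [ 0.83  0.61 -0.55  2.27  0.86  0.43  0.54] 11.85
lifter ypr [-0.596 -0.047 -0.009] tip [ 0.469 -0.318  0.147] along -0.024 cross -0.005
end tcp [ 0.39421309 -0.26200748  0.18147263]
[[0,0,-.003,-.001,.068,-.001],[-.001,0,-.003,-.001,.068,-.001],[-.001,0,-.003,-.001,.068,-.001],[-.002,0,-.003,-.001,.068,-.001],[-.002,0,-.003,0,.068,-.001]]
[[-.003,0,-.003,0,.068,-.001],[-.003,0,-.003,0,.068,-.001],[-.004,0,-.003,0,.068,-.001],[-.004,0,-.003,0,.068,-.001],[-.004,0,-.003,0,.068,-.001]]
[[-.005,0,-.003,0,.068,-.001],[-.005,0,-.004,0,.068,-.001],[-.006,0,-.004,0,.068,-.001],[-.006,0,-.004,0,.068,0]]dump.py:5: DeprecationWarning: Arrays of 2-dimensional vectors are deprecated. Use arrays of 3-dimensional vectors instead. (deprecated in NumPy 2.0)
  print("lifter ypr",e.round(3),"tip",t.round(3),"along",((t[:2]-B)@u).round(3),"cross",np.cross(u,t[:2]-B).round(3))
```

```bash
python3 dump.py .25 -.035 .085 2>/dev/null
```

```text
[ 0.34570281 -0.23446784  0.16546439] [ 0.83  0.61 -0.55  2.27  0.86  0.43  0.54] 11.85
lifter ypr [-0.596 -0.047 -0.009] tip [ 0.469 -0.318  0.147] along -0.024 cross -0.005
end tcp [ 0.34857494 -0.23167481  0.1458386 ]
[[.001,.001,.004,-.002,.059,-.002],[0,.001,.004,-.002,.059,-.002],[0,.001,.004,-.002,.059,-.002],[-.001,.001,.004,-.001,.059,-.002],[-.002,.001,.004,-.001,.059,-.002]]
```

Emit:
play_rows(targets=[[0.001,0.001,0.004,-0.002,0.059,-0.002],[0,0.001,0.004,-0.002,0.059,-0.002],[0,0.001,0.004,-0.002,0.059,-0.002],[-0.001,0.001,0.004,-0.001,0.059,-0.002],[-0.002,0.001,0.004,-0.001,0.059,-0.002]])

```text
clock: 12.27
tool_pos: [0.3474, -0.2275, 0.1453]
eef_rot: [0.284, 0.95, 0.038, -0.125]
contact_force: [0.6, -0.6, -1.7]
opening: 0.248
```

```bash
python3 dump.py .9 -.045 .05 2>/dev/null
```

```text
[ 0.347442   -0.22747915  0.14528794] [ 0.92  0.79 -0.72  2.02  0.57  0.84  0.83] 12.2667
lifter ypr [-0.58   0.261  0.002] tip [ 0.462 -0.302  0.083] along -0.039 cross 0.004
end tcp [ 0.39421309 -0.26200748  0.18147263]
[[-.002,0,-.006,0,.064,.001],[-.002,0,-.006,0,.064,.001],[-.003,0,-.006,0,.064,.001],[-.003,0,-.006,0,.064,.001],[-.003,0,-.006,0,.064,.001]]
[[-.003,0,-.006,0,.064,.001],[-.003,0,-.006,0,.064,.001],[-.004,0,-.007,0,.064,.001],[-.004,0,-.007,0,.064,0],[-.004,0,-.007,0,.064,0]]
```

Emit:
play_rows(targets=[[-0.002,0,-0.006,0,0.064,0.001],[-0.002,0,-0.006,0,0.064,0.001],[-0.003,0,-0.006,0,0.064,0.001],[-0.003,0,-0.006,0,0.064,0.001],[-0.003,0,-0.006,0,0.064,0.001]])

```text
clock: 12.68
tool_pos: [0.3704, -0.2377, 0.1664]
eef_rot: [0.272, 0.916, 0.088, -0.281]
contact_force: [0.6, -0.4, -2.1]
opening: 0.245
```

Emit:
play_rows(targets=[[-0.003,0,-0.006,0,0.064,0.001],[-0.003,0,-0.006,0,0.064,0.001],[-0.004,0,-0.007,0,0.064,0.001],[-0.004,0,-0.007,0,0.064,0],[-0.004,0,-0.007,0,0.064,0]])

```text
clock: 13.1
tool_pos: [0.4062, -0.2563, 0.177]
eef_rot: [0.253, 0.858, 0.132, -0.427]
contact_force: [-0.4, -0.6, -2.2]
opening: 0.242
```

```bash
python3 dump.py 1.1 -.05 .05 2>/dev/null; python3 - <<'E'
from h import *
a=r.snapshot("top");b=r.snapshot("side")
cv2.imwrite("pics/c6.png",np.hstack([cv2.resize(a[225:345,440:560],(395,395),interpolation=cv2.INTER_CUBIC),cv2.resize(b[130:220,360:450],(395,395),interpolation=cv2.INTER_CUBIC)]))
E
```

```text
[ 0.40616848 -0.25627833  0.17702872] [ 0.8   1.15 -0.68  1.26  0.28  1.8   1.09] 13.1
lifter ypr [-0.565  0.926  0.017] tip [ 0.465 -0.293  0.044] along -0.042 cross 0.013
end tcp [ 0.4130043  -0.27449676  0.19323859]
[[.002,-.004,-.008,0,.058,.005],[.002,-.004,-.007,-.001,.058,.004],[.002,-.004,-.007,-.001,.058,.004]]
```

View pics/c6.png

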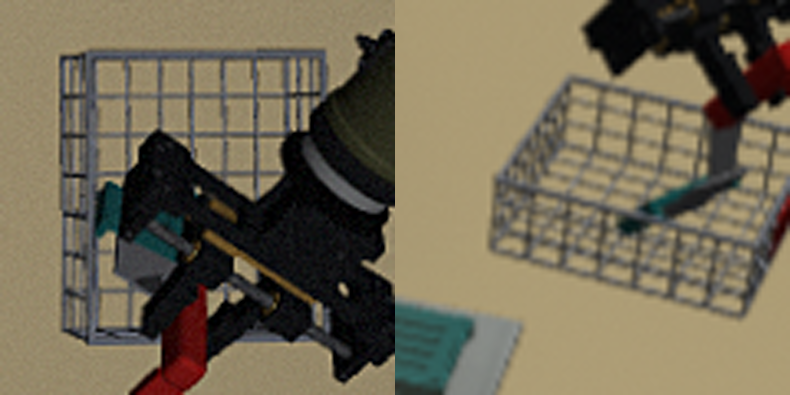

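Picture 9: the blade is tipped about 53° inside the basket (tip near top crop (157,233)). The teal print is sliding off the blade's front onto the basket floor (side crop (670,205)). I'll withdraw the blade back along its own slope.

Emit:
play_rows(targets=[[0.012,0,-0.004,0,0,0],[0.018,0,-0.004,0,0,0],[0.02,0,-0.004,0,0,0],[0.02,0,-0.004,0,0,0],[0.02,0,0,0,0,0]])

```text
clock: 13.62
tool_pos: [0.3693, -0.23, 0.257]
eef_rot: [0.252, 0.859, 0.131, -0.425]
contact_force: [0.1, -0.8, -2.0]
opening: 0.24
```

```bash
python3 dump.py 2>/dev/null; python3 - <<'E'
from h import *
a=r.snapshot("top");b=r.snapshot("side")
cv2.imwrite("pics/c7.png",np.hstack([cv2.resize(a[225:345,440:560],(395,395),interpolation=cv2.INTER_CUBIC),cv2.resize(b[130:220,360:450],(395,395),interpolation=cv2.INTER_CUBIC)]))
E
```

```text
[ 0.36933415 -0.22999875  0.25697119] [ 0.83  1.   -0.71  1.4   0.21  1.8   1.06] 13.6167
lifter ypr [-0.563  0.922  0.017] tip [ 0.428 -0.267  0.124] along -0.086 cross 0.015
```

View pics/c7.png

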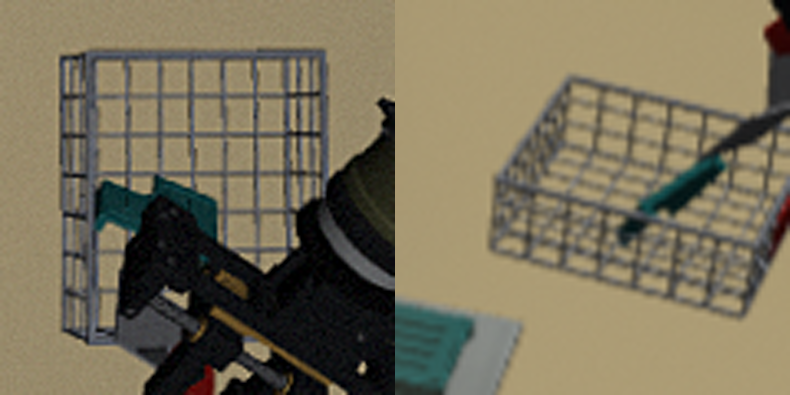

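Picture 10: the print's leading edge is on the basket floor, and its upper edge was still next to the retreating blade tip (side crop (720,160)). I'll retreat further and look again.

Emit:
play_rows(targets=[[0.02,0,-0.008,0,0,0],[0.02,0,-0.01,0,-0.05,0],[0.01,0,-0.01,0,-0.1,0],[0,0,0,0,-0.12,0],[0,0,0,0,-0.12,0]])

```text
clock: 14.13
tool_pos: [0.3619, -0.2262, 0.313]
eef_rot: [0.273, 0.927, 0.076, -0.245]
contact_force: [0.6, -0.5, -1.2]
opening: 0.243
```

```bash
python3 dump.py 2>/dev/null; python3 - <<'E'
from h import *
a=r.snapshot("top");b=r.snapshot("side")
print(r.tip_of("failed_print","top")[:2],r.tip_of("failed_print","side")[:2])
cv2.imwrite("pics/c8.png",np.hstack([cv2.resize(a[225:345,440:560],(395,395),interpolation=cv2.INTER_CUBIC),cv2.resize(b[130:220,360:450],(395,395),interpolation=cv2.INTER_CUBIC)]))
E
```

```text
[ 0.36189965 -0.22620333  0.31302183] [ 0.93  0.7  -0.8   1.62  0.26  1.5   1.05] 14.1333
lifter ypr [-0.57   0.519  0.009] tip [ 0.46  -0.289  0.218] along -0.048 cross 0.014
[{'uv': [486.0, 292.4], 'confidence': 0.67}] [{'uv': [425.6, 179.3], 'confidence': 0.69}]
```

View pics/c8.png

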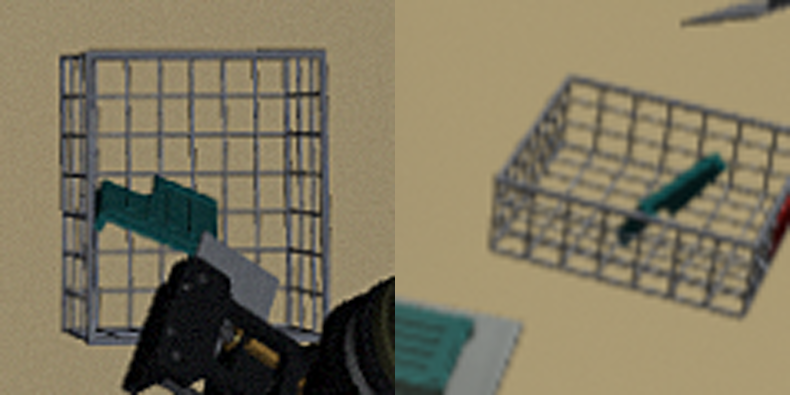

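Picture 11: the print stays put in the basket (top crop (155,215)), tilted and clear of the lifter. Now I'll carry the lifter back to the pad, then check the print's pose with the arm out of the way.

```bash
python3 - <<'E'
from plan import *
p,R,s=pose()
show(rows(p,R,np.array([.4506,.3089,.14]),down(.192),vmax=.036,arc=True))
E
```

```text
[[-.009,.026,.005,.011,-.026,-.039],[-.009,.027,.006,.011,-.026,-.039],[-.008,.027,.007,.011,-.026,-.039],[-.007,.028,.008,.011,-.026,-.039],[-.007,.028,.008,.011,-.026,-.039]]
[[-.006,.028,.009,.011,-.026,-.039],[-.005,.029,.009,.011,-.026,-.039],[-.004,.029,.01,.011,-.026,-.039],[-.003,.029,.01,.011,-.026,-.039],[-.002,.03,.011,.011,-.026,-.039]]
[[-.001,.03,.011,.011,-.026,-.039],[0,.031,.011,.011,-.026,-.039],[.001,.031,.011,.011,-.026,-.039],[.002,.031,.011,.011,-.026,-.039],[.003,.032,.011,.011,-.026,-.039]]
[[.004,.032,.011,.011,-.026,-.039],[.005,.032,.01,.011,-.026,-.039],[.006,.033,.01,.011,-.026,-.039],[.007,.033,.01,.011,-.026,-.039]]
```

Emit:
play_rows(targets=[[-0.009,0.026,0.005,0.011,-0.026,-0.039],[-0.009,0.027,0.006,0.011,-0.026,-0.039],[-0.008,0.027,0.007,0.011,-0.026,-0.039],[-0.007,0.028,0.008,0.011,-0.026,-0.039],[-0.007,0.028,0.008,0.011,-0.026,-0.039]])

```text
clock: 14.75
tool_pos: [0.4457, -0.1234, 0.2574]
eef_rot: [0.188, 0.961, 0.058, -0.195]
contact_force: [-0.6, -0.2, -2.3]
opening: 0.246
```

Emit:
play_rows(targets=[[-0.006,0.028,0.009,0.011,-0.026,-0.039],[-0.005,0.029,0.009,0.011,-0.026,-0.039],[-0.004,0.029,0.01,0.011,-0.026,-0.039],[-0.003,0.029,0.01,0.011,-0.026,-0.039],[-0.002,0.03,0.011,0.011,-0.026,-0.039]])

```text
clock: 15.17
tool_pos: [0.497, 0.0191, 0.1973]
eef_rot: [0.092, 0.985, 0.039, -0.139]
contact_force: [1.0, -0.5, -0.9]
opening: 0.243
```

```bash
cat > fit6.py <<'E'
from fit import *
S2=4
from scipy.optimize import differential_evolution
a=r.snapshot("top");b=r.snapshot("side");cv2.imwrite("pics/raw_t.png",a);cv2.imwrite("pics/raw_s.png",b)
RUN=[box(-.0425,.0425,-.045,-.038,0,.01),box(-.0425,.0055,.038,.045,0,.01)]
parts=FP+RUN
win={"top":(440,225,120,120),"side":(360,130,90,90)}
M={}
for c,img in(("top",a),("side",b)):
    x,y,w,h=win[c];m=masks(img)["teal"][y:y+h,x:x+w];m=cv2.morphologyEx(m,cv2.MORPH_CLOSE,np.ones((3,3)));
    if c=="side": m[60:,:30]=0
    M[c]=cv2.resize(m.astype(np.float32),None,fx=S2,fy=S2)>.5;print(c,m.sum())
def f(v):
    R=Ro.from_rotvec(v[3:]) ;e=0
    for c in M:
        x,y,w,h=win[c];m=np.zeros(M[c].shape,np.uint8)
        for P in parts:
            uv=np.array([proj(c,R.apply(q)+v[:3]) for q in P]);uv=(uv-[x,y]+.5)*S2-.5
            cv2.fillConvexPoly(m,cv2.convexHull(np.round(uv*16).astype(np.int32)),1,shift=4)
        m=m>0;e+=1-(m&M[c]).sum()/max(1,(m|M[c]).sum())
    return e
best=[]
for base in((0,.9,-.57),(0,.5,-.57),(0,.1,-.57),(0,-.8,-.57),(.6,.6,-.57)):
    v0=np.r_[.487,-.30,.04,Ro.from_euler("xyz",base).as_rotvec()]
    sx=[v0]+[v0+d for d in np.diag([.02,.02,.02,.4,.4,.4])]
    o=minimize(f,v0,method="Nelder-Mead",options=dict(initial_simplex=sx,maxiter=350,xatol=3e-4,fatol=3e-4))
    print(o.fun.round(3),o.x[:3].round(3),"normal",Ro.from_rotvec(o.x[3:]).as_matrix()[:,2].round(2),"x",Ro.from_rotvec(o.x[3:]).as_matrix()[:,0].round(2))
E
python3 fit6.py; python3 - <<'E'
from plan import *
p,R,s=pose();print(p,s["clock"])
show(rows(p,R,np.array([.4506,.3089,.13]),down(.192),vmax=.036,arc=True))
E
```

```text
top 11
side 106
1.343 [ 0.474 -0.282  0.044] normal [ 0.76 -0.26  0.59] x [ 0.54 -0.25 -0.8 ]
1.316 [ 0.477 -0.304  0.031] normal [ 0.77 -0.25  0.58] x [ 0.6  -0.03 -0.8 ]
1.404 [ 0.473 -0.289  0.04 ] normal [ 0.78 -0.17  0.61] x [ 0.45 -0.53 -0.72]
1.335 [ 0.473 -0.34   0.05 ] normal [-0.74  0.23 -0.63] x [-0.54 -0.76  0.36]
1.322 [ 0.474 -0.29   0.04 ] normal [ 0.79 -0.23  0.57] x [ 0.59  0.03 -0.81]
[0.49532595 0.0251632  0.19784325] 15.2667
[[0,.03,.01,.012,-.03,-.041],[.001,.031,.01,.012,-.03,-.041],[.002,.031,.01,.012,-.03,-.041],[.003,.031,.01,.012,-.03,-.041],[.004,.032,.01,.012,-.03,-.041]]
[[.005,.032,.009,.012,-.03,-.041],[.006,.032,.009,.012,-.03,-.041],[.007,.032,.009,.012,-.03,-.041],[.008,.033,.008,.012,-.03,-.041]]
```

Emit:
play_rows(targets=[[0,0.03,0.01,0.012,-0.03,-0.041],[0.001,0.031,0.01,0.012,-0.03,-0.041],[0.002,0.031,0.01,0.012,-0.03,-0.041],[0.003,0.031,0.01,0.012,-0.03,-0.041],[0.004,0.032,0.01,0.012,-0.03,-0.041]])

```text
clock: 15.68
tool_pos: [0.4958, 0.1751, 0.1449]
eef_rot: [-0.006, 0.997, 0.012, -0.071]
contact_force: [0.7, 0.5, -2.4]
opening: 0.242
```

Emit:
play_rows(targets=[[0.005,0.032,0.009,0.012,-0.03,-0.041],[0.006,0.032,0.009,0.012,-0.03,-0.041],[0.007,0.032,0.009,0.012,-0.03,-0.041],[0.004,0.02,0.006,0.008,-0.02,-0.03],[0,0,0,0,0,0]])

```text
clock: 16.1
tool_pos: [0.4591, 0.2991, 0.103]
eef_rot: [-0.087, 0.996, -0.008, -0.021]
contact_force: [-0.1, 0.5, -1.7]
opening: 0.243
```

```bash
python3 chk.py .4506 .3089 .10 .192 .02; sed -i 's/Sa>90/Sa>60/' fit.py; python3 fit6.py; python3 - <<'E'
import cv2,numpy as np
a=cv2.imread("pics/raw_t.png");b=cv2.imread("pics/raw_s.png")
cv2.imwrite("pics/c9.png",np.hstack([cv2.resize(a[225:345,440:560],(395,395),interpolation=cv2.INTER_CUBIC),cv2.resize(b[130:220,360:450],(395,395),interpolation=cv2.INTER_CUBIC)]))
E
```

```text
[0.4591 0.2991 0.103 ] [-0.27  0.89 -0.69  1.85  0.79  0.75  0.34] 16.1 [-0.1  0.5 -1.7] rot err [-0.012 -0.043 -0.018]
tip [0.6038 0.3241 0.0718] lifter x axis [ 0.984  0.172 -0.043]
tip in print: x 0.0589 y 0.2261 z 0.0718
[[.007,.011,.003,-.012,-.043,-.018]]
top 621
side 118
0.401 [ 0.474 -0.294  0.038] normal [ 0.82 -0.26  0.52] x [ 0.45 -0.26 -0.85]
0.364 [ 0.474 -0.298  0.035] normal [ 0.8  -0.24  0.54] x [ 0.45 -0.34 -0.82]
0.36 [ 0.474 -0.295  0.037] normal [ 0.81 -0.24  0.53] x [ 0.44 -0.32 -0.83]
0.943 [ 0.493 -0.299  0.058] normal [-0.78  0.53  0.34] x [0.51 0.21 0.84]
0.342 [ 0.474 -0.296  0.038] normal [ 0.81 -0.25  0.53] x [ 0.45 -0.33 -0.83]
```

The fit puts the print origin about (-18, +31, +38) mm from the basket's origin: inside and below 60 mm, leaning at rest. Now I'll lay the lifter down.

Emit:
play_rows(targets=[[0.007,0.011,0.01,-0.012,-0.043,-0.018],[0,0,0,0,0,0]])

```text
clock: 16.37
tool_pos: [0.4558, 0.2999, 0.0907]
eef_rot: [-0.088, 0.996, -0.004, 0.0]
contact_force: [-1.0, -0.3, -2.6]
opening: 0.246
```

```bash
python3 chk.py .4506 .3089 .032 .192 .014
```

```text
[0.4558 0.2999 0.0907] [-0.3   0.89 -0.64  1.9   0.87  0.66  0.26] 16.3667 [-1.  -0.3 -2.6] rot err [-0.009 -0.    -0.015]
tip [0.6015 0.3257 0.0657] lifter x axis [ 0.984  0.176 -0.   ]
tip in print: x 0.0570 y 0.2282 z 0.0657
[[.001,.002,.012,-.002,0,-.003],[.001,.002,.012,-.002,0,-.003],[.001,.002,.012,-.002,0,-.003],[.001,.002,.012,-.002,0,-.003],[.001,.002,.012,-.002,0,-.003]]
```

Emit:
play_rows(targets=[[0.001,0.002,0.012,-0.003,0,-0.004],[0.001,0.002,0.012,-0.003,0,-0.004],[0.001,0.002,0.012,-0.002,0,-0.003],[0.001,0.002,0.01,-0.002,0,-0.003],[0,0,0,0,0,0]])

```text
clock: 16.78
tool_pos: [0.4571, 0.2969, 0.0388]
eef_rot: [-0.087, 0.996, -0.005, -0.001]
contact_force: [-0.3, -0.2, -1.1]
opening: 0.244
```

```bash
python3 chk.py .4506 .3089 .031 .192 .014
```

```text
[0.4571 0.2969 0.0388] [-0.34  0.96 -0.56  1.92  0.96  0.57  0.18] 16.7833 [-0.3 -0.2 -1.1] rot err [-0.01  -0.002 -0.018]
tip [0.6029 0.3222 0.0135] lifter x axis [ 0.985  0.173 -0.002]
tip in print: x 0.0576 y 0.2245 z 0.0135
[[.002,.007,.004,-.005,-.001,-.009],[.002,.007,.004,-.005,-.001,-.009]]
```

Emit:
play_rows(targets=[[0.005,0.014,0.002,-0.01,-0.002,-0.018],[0.001,0.003,0.003,0,0,-0.002],[0,0,0.003,0,0,0]])

```text
clock: 17.03
tool_pos: [0.4489, 0.3121, 0.0307]
eef_rot: [-0.096, 0.995, -0.001, 0.0]
contact_force: [-3.1, -11.6, 46.4]
opening: 0.244
```

```bash
python3 chk.py .4506 .3089 .030 .192 .014
```

```text
[0.4489 0.3121 0.0307] [-0.38  0.97 -0.55  1.92  0.99  0.55  0.15] 17.0333 [ -3.1 -11.6  46.4] rot err [-0.003  0.001  0.001]
tip [0.5942 0.3403 0.0058] lifter x axis [0.982 0.191 0.001]
tip in print: x 0.0533 y 0.2441 z 0.0058
[[-.001,-.003,.001,-.003,.001,.001]]
```

Emit:
play_rows(targets=[[0,0,-0.001,0,0,0],[0,0,0,0,0,0]])

```text
clock: 17.2
tool_pos: [0.449, 0.3134, 0.0331]
eef_rot: [-0.097, 0.995, -0.001, 0.002]
contact_force: [-0.1, 0.4, -1.6]
opening: 0.245
```

Emit:
play_rows(targets=[[0,0,0,0,0,0],[0,0,0,0,0,0],[0,0,0,0,0,0],[0,0,0,0,0,0],[0,0,0,0,0,0]], hand=1)

```text
clock: 17.62
tool_pos: [0.4494, 0.3154, 0.034]
eef_rot: [-0.098, 0.995, 0.0, 0.003]
contact_force: [-1.6, -0.4, -0.2]
opening: 0.598
```

Emit:
play_rows(targets=[[0,0,0,0,0,0],[0,0,0,0,0,0],[0,0,0,0,0,0],[0,0,0,0,0,0],[0,0,0,0,0,0]])

```text
clock: 18.03
tool_pos: [0.4494, 0.3152, 0.0337]
eef_rot: [-0.098, 0.995, 0.0, 0.002]
contact_force: [0.0, -0.5, 1.1]
opening: 0.979
```

Fingers are open. I'll rise straight up and move clear for the final check.

Emit:
play_rows(targets=[[0,0,-0.015,0,0,0],[0,0,-0.025,0,0,0],[0,0,-0.035,0,0,0],[0,0,-0.035,0,0,0],[0,0,-0.035,0,0,0]])

```text
clock: 18.45
tool_pos: [0.445, 0.3112, 0.1763]
eef_rot: [-0.099, 0.995, -0.005, -0.005]
contact_force: [0.9, 0.5, -0.2]
opening: 1.003
```

Emit:
play_rows(targets=[[0.01,-0.03,-0.02,0,0,0],[0.01,-0.035,-0.015,0,0,0],[0.01,-0.035,0,0,0,0],[0.01,-0.035,0,0,0,0],[0,-0.03,0,0,0,0]])

```text
clock: 18.87
tool_pos: [0.4393, 0.1497, 0.2223]
eef_rot: [-0.105, 0.994, 0.003, 0.003]
contact_force: [0.1, -0.0, -0.1]
opening: 0.997
```

Emit:
play_rows(targets=[[0,-0.02,0,0,0,0],[0,0,0,0,0,0],[0,0,0,0,0,0]])

```text
clock: 19.12
tool_pos: [0.4435, 0.1203, 0.2219]
eef_rot: [-0.1, 0.995, -0.0, 0.002]
contact_force: [-0.5, 0.7, 1.4]
opening: 1.002
```

```bash
python3 fit6.py | tail -5; python3 - <<'E'
from fit import *
s=r.get_state();print(s["clock"],s["tool_pos"],s["contact_force"])
img=cv2.imread("pics/raw_t.png");m=masks(img)
print("good",fit("top",near(m["teal"],proj("top",[.603,-.07,.02]),33),GP,[.6045,-.0698,.1],.008))
b=near(m["blue"],proj("top",[.5,.322,0]),75)
hull=render("top",PAD,[.4976,.318,.192],0,(480*S,640*S));hull=cv2.resize(hull,(640,480),interpolation=cv2.INTER_AREA)
e=cv2.erode(hull,np.ones((3,3)));l=cv2.morphologyEx(e&(1-b),cv2.MORPH_OPEN,np.ones((2,2)))
print("lifter",fit("top",l,L,[.4486,.3085,.19],.006))
cv2.imwrite("pics/fin.png",np.hstack([cv2.resize(img[150:350,190:560],(520,281)),cv2.resize(cv2.imread("pics/raw_s.png")[120:330,280:460],(241,281))]))
E
```

```text
0.47 [ 0.475 -0.293  0.038] normal [ 0.8  -0.27  0.53] x [ 0.48 -0.23 -0.85]
0.424 [ 0.474 -0.297  0.034] normal [ 0.81 -0.26  0.53] x [ 0.45 -0.31 -0.84]
0.424 [ 0.473 -0.297  0.035] normal [ 0.82 -0.25  0.52] x [ 0.43 -0.34 -0.84]
0.954 [ 0.493 -0.3    0.056] normal [-0.78  0.52  0.34] x [0.51 0.22 0.83]
0.434 [ 0.474 -0.296  0.034] normal [ 0.82 -0.24  0.52] x [ 0.45 -0.3  -0.84]
19.2167 [0.4434228  0.12148259 0.22179074] [-0.48419631 -0.08466841  0.78534704]
good (array([ 0.6043, -0.0698,  0.1043]), np.float64(0.975))
lifter (array([0.448 , 0.3102, 0.2116]), np.float64(0.93))
```

View pics/fin.png

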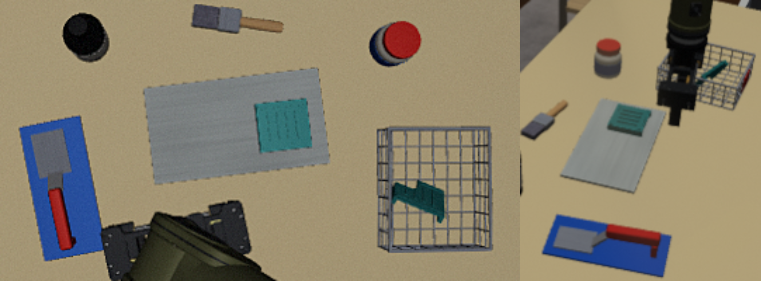

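Picture 12: the lifter lies straight on the pad, the plate holds only the good print, the failed print rests in the basket, and the bystanders are in place. Handing in.

```bash
python3 -c "
from plant import r
print(r.finish_job())"
```

```text
the job is handed in; nothing more can be done
None
```

The failed print is in the reject basket and the lifter is back on its blue pad. I handed the job in at about 19 s of the 58 s limit; no verdict was reported.

I gripped the lifter by its handle, slid the blade under the failed print and lifted it about 130 mm off the plate. Over the basket I tipped the blade about 53°, pulled it out from under the print and laid the lifter back down.

**Last checks**
- **Failed print:** its origin is about 18 mm and 31 mm from the basket's centre and about 35 mm up, inside all the limits. It did not settle flat; it leans at about 58°. Pictures and fits over about 5 s showed it still.
- **Lifter:** its middle is within about 5 mm of the pad's. It is about 0.02 rad off the pad's direction and looks flat in both views.
- **Good print:** its position agrees with the start within 1 mm.
- **Bystanders:** the bottle, jar and brush look unmoved in the last picture; I did not measure them.
- **Gripper:** open and clear of everything.

**Anything off**
- Setting the lifter down briefly pressed it on the pad with about 46 N at the wrist (limit 120 N). The lifter took that load, not the arm or the gripper's body, which have the 40 N limit.
- The arm sometimes missed small moves by up to about 12 mm, so I re-measured and corrected them.
- I viewed 12 pictures, two over the budget of 10.

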